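# Set the press air valve: close to the stop, then two turns open

### The job

Set the air valve with the red wheel for the glue press: using its black crank handle, turn the wheel clockwise (seen from above) until it comes to its stop, then back it off exactly two full turns anticlockwise. The program finishes while still gripping the red wheel's handle between the fingers, holding it there at rest, not letting go. Do not disturb the blue valve's wheel, the glue bottle or the screwdriver.

Things in the scene. Friction and masses are not known exactly. Their poses are not given: they have to be found in the camera images.
- red_valve: red air valve fixed upright on the bench: dark wooden foot 100 x 120 x 18 mm, brass body, red handwheel on top (rim radius 55 mm, bar 14 mm thick, its middle 122 mm above the bench). Origin: foot's underside centre, on the wheel's vertical axis; z up; pipe stubs along +y and -y to 58 mm. It may stand on either side of the blue one.
- red_wheel (a joint): red wheel's turn, rad: 0 at the hard closed stop, grows anticlockwise from above (opening), counted over turns (at most 22; starts at 1.5 to 6.5). At value q the handle stands at angle q from the valve body's +x axis, towards its +y. Steady friction 0.15 N m (about 3 N at the handle); stays where left; does not rise.
- red_grip: black upright crank handle on the red wheel's rim: round, 22 mm across, 52 mm tall; spins freely about its own vertical axis, so the fingers can keep their direction while leading it round. Origin: its middle, 55 mm from the wheel's axis, 160 mm above the bench; z up. This is the part to grip.
- blue_valve: blue air valve fixed upright on the bench: dark wooden foot 100 x 120 x 18 mm, brass body, blue handwheel on top (rim radius 55 mm, bar 14 mm thick, its middle 122 mm above the bench). Origin: foot's underside centre, on the wheel's vertical axis; z up; pipe stubs along +y and -y to 58 mm. To be left alone.
- blue_grip: black upright crank handle on the blue wheel's rim: round, 22 mm across, 52 mm tall; spins freely about its own vertical axis, so the fingers can keep their direction while leading it round. Origin: its middle, 55 mm from the wheel's axis, 160 mm above the bench; z up. To be left alone.
- glue: yellow glue bottle with orange cap, 50 mm across, 110 mm tall, standing loose between the valves. Origin: centre of its underside.
- screwdriver: loose screwdriver, 200 mm long, red handle 26 mm thick, lying on the bench beyond the valves. Origin: underside, mid-length; handle to its -x.

How it is judged:
By the outcome, as a careful person would: the job done as asked, in the order asked, and still so for the second after the job is handed in, while the arm keeps its last pose, push and grip.
It also fails if it takes over 64 s, if anything falls off the work surface, if the arm or the gripper's body presses on something with over 40 N, if the wrist force passes 120 N, or if a joint passes its speed limit or range.

### The arm

A 6-joint arm with a two-finger parallel gripper is mounted at the origin on the work surface. World frame = base frame: x ahead of the robot, y to its left, z up, the work surface at z = 0. Lengths are in m, angles in rad, forces in N, time in s.
With the tool pointing down it reaches from about 0.375 to 0.925 m from the base axis. Payload 5.7 kg.
Tool frame: the origin (TCP) lies between the finger pads, 19 mm behind the fingertips; this is the grasp point; z points along the fingers, y is the line along which they close (so a half turn about z gives the same grasp; the last joint's range is limited). The gripper opens to 85 mm and grips with 20 to 120 N. Pads are 22 mm wide; open, the fingers measure 114 mm over their backs; the gripper's body (76 mm by 85 mm) begins 54 mm behind the grasp point. The pads swing forward as they close: fully open they stand 13 mm farther back than shut.
Start: joints at [1.231, 0.359, 1.51, -0, 1.272, -0.115], TCP at [0.134, 0.585, 0.25] pointing down, gripper open.
Joint ranges: [-2.97, 2.97], [-1.01, 2.36], [0.21, 2.38], [-0.96, 4.11], [0.2, 2.71], [-2.98, 2.98]. Speed limits (rad/s): [2.39, 2.39, 3.14, 3.14, 3.14, 3.14].

### API

Orientations are given as [roll, pitch, yaw] about the fixed x, y, z axes, in that order (R = Rz(yaw) Ry(pitch) Rx(roll)).
In Python, from rig import * gives the robot as it stands. The module is installed in compiled form; this text tells all that it offers.
- The arm moves only by the tool step_arm, never from a script. Its argument "plan" is a list of rows, each an object of numbers: "tx", "ty", "tz": the shift along the tool's x, y, z scaled (see below); "yaw": the turn about the tool's z scaled (see below); "jaw": the opening, from 0 (shut) to 1 (fully open). In form: [{"tx": .., "ty": .., "tz": .., "yaw": .., "jaw": ..}, ...]. A call has 1 to 10 rows; each row shifts and turns the commanded pose from where the row before left it, along the tool's axes as they then stand; what a row does not reach is not made up. The controller multiplies each number of a shift by 3 cm and each number of a turn by 0.12 rad. A row lasts 1/12 s, in which the tool goes at most 41.7 mm and 7.16 degrees, less where a joint would pass 70% of its speed; a pose out of reach is approached as far as the arm can. A call with a number of a shift or a turn outside -1 to 1 is refused whole. A call with a gripper value outside its range is refused whole. The fingers move at their own pace and stop on an object; "newtons" is the grip in N (left out, the last holds). Time passes only in rows, so rows that do not move let the fingers close. It gives the time, the measured TCP pose, the force, the opening and the grip force at its end, in the units of the state.
- observe(): the state, without advancing time (a new reading comes with each control period).
- grab_frame(name): name is "scene" or "top"; returns (picture, depth): 384x512x3 uint8, blue, green, red; 384x512 float32, m along the optical axis (not along the pixel's ray), 0 where there is no reading.
- camera_params(name): a dict with "fx", "fy", "cx", "cy" (pixels), "origin" and "rotation" of the camera in the world. Camera axes: x right, y up, looking along -z (the intrinsics and any distortion apply to the point x, -y, -z); pixel columns grow to the right and rows downward; lengths in m; the calibration is good to about 2 mm. A picture is of the moment at which its call begins. camera_params takes no time and is no camera call.
- hand_in(): hands the job in; it is judged then, once.
The state is a dict: "time_s": time; "qpos": joint angles; "dq": joint speeds; "tau": joint torques, N m; "eef_pos": TCP position; "tcp_rot": TCP orientation; "contact_force": force on the tool from outside, world axes, zero at the start; "torque": the same for the moment, N m; "grip_width": opening from 0.0 (shut) to 1.0 (fully open); "grip_force": force on a finger pad.
Only numpy, scipy, OpenCV 4.12 (cv2) and the standard library are available. Lean on these libraries where they do the work, as an engineer would, in place of code of your own. Each camera call takes 0.05 s, during which the arm holds its last target. There are 200 camera calls.

## Working session

There is one attempt and no reset: what is moved stays moved. The work goes in short steps, Python scripts to look and compute and a tool call to move; the robot and the scene stay as the last step left them, time stands still between calls to the robot, and variables do not carry over. Pictures are saved under pics/ and viewed, at most 10 in all, crops included, and the job is handed in when it is done.

Besides the shell and the picture viewer there is one more tool, called in YAML: its name, and indented under it one key for each argument. step_arm: Moves the arm, as the interface text tells. Its arguments: {"type":"object","properties":{"plan":{"type":"array","items":{"type":"object","properties":{"tx":{"type":"number","minimum":-1,"maximum":1},"ty":{"type":"number","minimum":-1,"maximum":1},"tz":{"type":"number","minimum":-1,"maximum":1},"yaw":{"type":"number","minimum":-1,"maximum":1},"jaw":{"type":"number"}}}},"newtons":{"type":"number"}},"required":["plan"]}

```bash
mkdir -p pics; cat > h.py <<'E'
from rig import *
import numpy as np, cv2
def pts(name,depth):
    c=camera_params(name);v,u=np.mgrid[:384,:512]
    P=np.stack([(u-c['cx'])/c['fx']*depth,-(v-c['cy'])/c['fy']*depth,-depth],-1)
    return P@np.array(c['rotation']).reshape(3,3).T+np.array(c['origin'])
E
python3 - <<'E'
from h import *
print(observe())
for n in('scene','top'):
    im,d=grab_frame(n);cv2.imwrite(f'pics/{n}0.png',im);np.savez(f'{n}0.npz',im=im,d=d);print(n,camera_params(n),(d>0).mean())
E
```

```text
{'time_s': 0.0, 'qpos': array([ 1.23090695e+00,  3.59527508e-01,  1.51147741e+00, -7.58915257e-06,
        1.27251366e+00, -1.15133120e-01]), 'dq': array([-9.29606869e-05,  1.02051761e-03, -7.32978738e-04, -1.44470858e-04,
        1.25897133e-04, -2.94344408e-05]), 'tau': array([-4.79867776e-04, -5.27637327e+01, -2.78614819e+01, -3.53932737e-04,
        1.33111127e-02, -2.57472784e-06]), 'eef_pos': array([0.13352359, 0.58426035, 0.24912306]), 'tcp_rot': array([-3.13967864e+00, -2.14047031e-04,  2.91683843e+00]), 'contact_force': array([ 0.61445454, -0.53218118,  0.00191671]), 'torque': array([-0.01379428,  0.00202709,  0.02150106]), 'grip_force': 0.0, 'grip_width': 1.0027137796386736}
scene {'fx': 403.30169887390656, 'fy': 403.30169887390656, 'cx': 256.5213050703375, 'cy': 192.65657347897871, 'origin': array([ 1.0318241 , -0.35283271,  0.70596697]), 'rotation': array([0.77191693, 0.02016428, 0.8799593 ])} 0.9959665934244791
top {'fx': 449.8369418556682, 'fy': 449.8369418556682, 'cx': 252.20235011985588, 'cy': 199.5714068532306, 'origin': array([0.46113506, 0.01569639, 1.04739421]), 'rotation': array([ 0.15330032, -0.02482865, -1.55369317])} 0.9961802164713541
```

View pics/scene0.png

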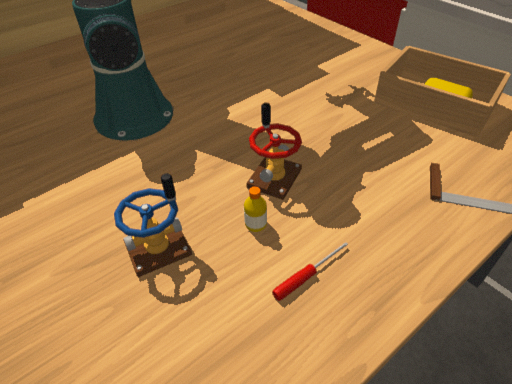

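View pics/top0.png

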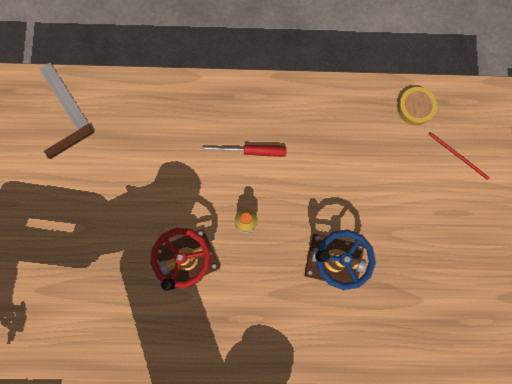

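```bash
cat > h.py <<'E'
from rig import *
import numpy as np, cv2
from scipy.spatial.transform import Rotation as R
def cam(n):
    c=camera_params(n);return c,R.from_euler('xyz',c['rotation']).as_matrix()
def pts(n,d):
    c,M=cam(n);v,u=np.mgrid[:384,:512]
    return np.stack([(u-c['cx'])/c['fx']*d,-(v-c['cy'])/c['fy']*d,-d],-1)@M.T+c['origin']
def ray(n,u,v,z):
    c,M=cam(n);r=M@np.array([(u-c['cx'])/c['fx'],-(v-c['cy'])/c['fy'],-1]);o=c['origin'];return o+r*(z-o[2])/r[2]
def tri(a,b):
    A=[];B=[]
    for n,u,v in(a,b):
        c,M=cam(n);r=M@np.array([(u-c['cx'])/c['fx'],-(v-c['cy'])/c['fy'],-1]);r/=np.linalg.norm(r)
        Q=np.eye(3)-np.outer(r,r);A.append(Q);B.append(Q@c['origin'])
    return np.linalg.solve(sum(A),sum(B))
def circ(P):
    A=np.c_[2*P[:,:2],np.ones(len(P))];s=np.linalg.lstsq(A,(P[:,:2]**2).sum(1),rcond=None)[0]
    return s[:2],np.sqrt(s[2]+s[0]**2+s[1]**2)
E
python3 - <<'E'
from h import *
box={'top':(130,215,220,300),'scene':(240,95,310,165)}
for n in box:
    f=np.load(n+'0.npz');im,d=f['im'],f['d'];P=pts(n,d);hsv=cv2.cvtColor(im,cv2.COLOR_BGR2HSV)
    x0,y0,x1,y1=box[n];B=np.zeros(d.shape,bool);B[y0:y1,x0:x1]=1
    red=B&((hsv[...,0]<6)|(hsv[...,0]>174))&(hsv[...,1]>150)&(hsv[...,2]>60)&(P[...,2]>.1)
    p=P[red];c=np.median(p,0);
    c,r=circ(p)
    rr=np.hypot(*(p[:,:2]-c).T);k=rr>.042;c,r=circ(p[k]);print(n,'wheel',c,r,np.median(p[k,2]),'minmaxmid',(p[k].min(0)+p[k].max(0))/2)
    blk=B&(im.max(2)<60)&(P[...,2]>.14)
    q=P[blk];top=q[q[:,2]>.178];print('handle',len(q),np.median(q,0),'zmax',np.percentile(q[:,2],98),'top',len(top),(top.min(0)+top.max(0))/2 if len(top) else '')
    v,u=np.nonzero(blk);print('px',u.min(),u.max(),v.min(),v.max())
    foot=B&(P[...,2]>.012)&(P[...,2]<.024);v,u=np.nonzero(foot);
    g=P[foot][:,:2].astype(np.float32);print('foot',len(g),cv2.minAreaRect(g))
E
python3 -c "
import cv2;a=cv2.imread('pics/top0.png')[215:305,135:230];cv2.imwrite('pics/c1.png',cv2.resize(a,None,fx=6,fy=6,interpolation=cv2.INTER_CUBIC))"
```

```text
top wheel [0.48246625 0.13631279] 0.05398198307538279 0.12931288416631725 minmaxmid [0.48279147 0.1069992  0.58479202]
handle 132 [0.43118574 0.15189348 0.18619959] zmax 0.516091295658498 top 108 [0.44148749 0.09022465 0.61303807]
px 161 174 252 289
foot 997 ((0.48317381739616394, 0.13856086134910583), (0.10028891265392303, 0.11991406977176666), 24.703359603881836)
scene wheel [ 0.69104325 -0.04434214] 0.273319412926723 0.12661666124116988 minmaxmid [ 0.72952488 -0.07909504  0.41003118]
handle 152 [0.43719845 0.15182924 0.16676488] zmax 0.18677550842477028 top 43 [ 0.72900299 -0.09550988  0.44200811]
px 262 287 104 161
foot 89 ((0.45759904384613037, 0.18239235877990723), (0.10711076110601425, 0.02860054187476635), 47.3696403503418)
```

View pics/c1.png

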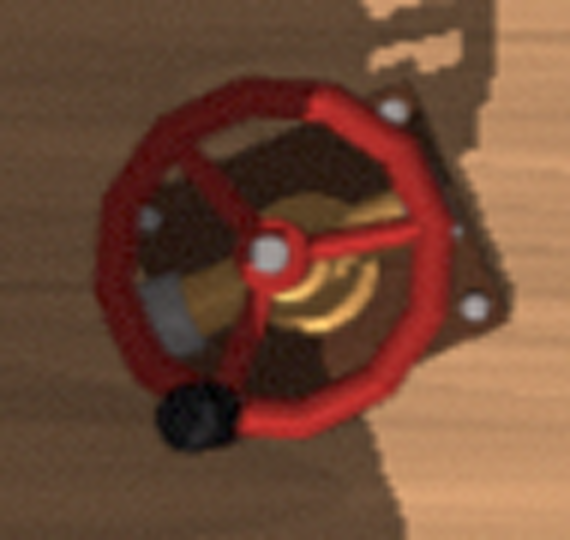

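The crop shows the red wheel's hub at about top pixel (180,257) and the black handle at (168,284.5). The pipe runs tilted about 20° from the image's horizontal.

```bash
python3 - <<'E'
from h import *
box={'top':(130,215,220,300),'scene':(240,95,310,165)};H={}
for n in box:
    f=np.load(n+'0.npz');im,d=f['im'],f['d'];P=pts(n,d);hsv=cv2.cvtColor(im,cv2.COLOR_BGR2HSV)
    x0,y0,x1,y1=box[n];B=np.zeros(d.shape,bool);B[y0:y1,x0:x1]=1
    red=B&((hsv[...,0]<6)|(hsv[...,0]>174))&(hsv[...,1]>150)&(hsv[...,2]>60)&(abs(P[...,2]-.125)<.008)
    p=P[red];c,r=circ(p)
    for _ in range(4):
        rr=np.hypot(*(p[:,:2]-c).T);k=(rr>.044)&(rr<.066);c,r=circ(p[k])
    print(n,'wheel',k.sum(),c,r)
    blk=(B&(im.max(2)<60)&(abs(P[...,2]-.165)<.025)).astype(np.uint8)
    _,L,S,C=cv2.connectedComponentsWithStats(blk);i=1+S[1:,4].argmax();q=P[L==i]
    t=q[q[:,2]>.182];print('handle',S[i],C[i],'top',len(t),(t.min(0)+t.max(0))/2,q[:,2].min(),np.percentile(q[:,2],95));H[n]=(S[i],C[i])
    if n=='top':
        e=cv2.minEnclosingCircle(np.argwhere(L==i)[:,::-1].astype(np.float32));print(e,ray('top',*e[0],.186));ce=C[i]
# triangulate top centre: scene top end
s=H['scene'][0];print(tri(('top',*ce),('scene',s[0]+s[2]/2,s[1]+3.5)))
f=np.load('top0.npz');P=pts('top',f['d']);m=(P[...,2]>.012)&(P[...,2]<.022)&(abs(P[...,0]-.48)<.1)&(abs(P[...,1]-.137)<.1)
print(cv2.minAreaRect(P[m][:,:2].astype(np.float32)))
E
```

```text
top wheel 1004 [0.48270178 0.13826601] 0.05372324291350034
handle [161 278  14  12 124] [167.76612903 283.79032258] top 95 [0.43110056 0.15536279 0.18582738] 0.14188706031842735 0.1887959868723347
((167.875, 283.8125), 7.214723110198975) [0.43149259 0.15199146 0.186     ]
scene wheel 600 [0.48622518 0.13716958] 0.0534821283316453
handle [262 104   8  20 151] [265.51655629 113.19205298] top 32 [0.43399184 0.15444267 0.18467367] 0.14033630430864252 0.18607706598584428
[0.43233825 0.15487517 0.17851513]
((0.48317381739616394, 0.13856086134910583), (0.10028891265392303, 0.11991406977176666), 24.703359603881836)
```

step_arm:
  plan:
    - {"yaw": -0.94, "jaw": 1}
    - {"yaw": -0.93, "jaw": 1}
    - {"tx": -0.66, "ty": -0.95, "jaw": 1}
    - {"tx": -0.66, "ty": -0.95, "jaw": 1}
    - {"tx": -0.66, "ty": -0.95, "jaw": 1}
    - {"tx": -0.66, "ty": -0.95, "jaw": 1}
    - {"tx": -0.66, "ty": -0.95, "jaw": 1}
    - {"tx": -0.66, "ty": -0.95, "jaw": 1}
    - {"tx": -0.66, "ty": -0.95, "jaw": 1}
    - {"tx": -0.66, "ty": -0.95, "jaw": 1}

```text
invalid input at $.plan[0]: expected keys tx, ty, tz, yaw, jaw
```

step_arm:
  plan:
    - {"tx": -0.66, "ty": -0.95, "jaw": 1}
    - {"tx": -0.66, "ty": -0.95, "jaw": 1}
    - {"tx": -0.66, "ty": -0.95, "jaw": 1}
    - {"tx": -0.66, "ty": -0.95, "jaw": 1}
    - {"tx": -0.66, "ty": -0.95, "jaw": 1}
    - {"tx": -0.66, "ty": -0.95, "jaw": 1}
    - {"tx": -0.66, "ty": -0.95, "jaw": 1}
    - {"jaw": 1}
    - {"jaw": 1}

```text
invalid input at $.plan[0]: expected keys tx, ty, tz, yaw, jaw
```

step_arm:
  plan:
    - {"tx": 0, "ty": 0, "tz": 0, "yaw": -0.94, "jaw": 1}
    - {"tx": 0, "ty": 0, "tz": 0, "yaw": -0.93, "jaw": 1}
    - {"tx": -0.66, "ty": -0.95, "tz": 0, "yaw": 0, "jaw": 1}
    - {"tx": -0.66, "ty": -0.95, "tz": 0, "yaw": 0, "jaw": 1}
    - {"tx": -0.66, "ty": -0.95, "tz": 0, "yaw": 0, "jaw": 1}
    - {"tx": -0.66, "ty": -0.95, "tz": 0, "yaw": 0, "jaw": 1}
    - {"tx": -0.66, "ty": -0.95, "tz": 0, "yaw": 0, "jaw": 1}
    - {"tx": -0.66, "ty": -0.95, "tz": 0, "yaw": 0, "jaw": 1}
    - {"tx": -0.66, "ty": -0.95, "tz": 0, "yaw": 0, "jaw": 1}
    - {"tx": -0.66, "ty": -0.95, "tz": 0, "yaw": 0, "jaw": 1}

```text
time_s: 0.93
eef_pos: [0.2924, 0.3552, 0.2498]
tcp_rot: [-3.141, -0.0, 3.142]
contact_force: [0.5, 0.5, -0.2]
grip_width: 1.0
grip_force: 0.0
```

step_arm:
  plan:
    - {"tx": -0.66, "ty": -0.95, "tz": 0, "yaw": 0, "jaw": 1}
    - {"tx": -0.66, "ty": -0.95, "tz": 0, "yaw": 0, "jaw": 1}
    - {"tx": -0.66, "ty": -0.95, "tz": 0, "yaw": 0, "jaw": 1}
    - {"tx": -0.66, "ty": -0.95, "tz": 0, "yaw": 0, "jaw": 1}
    - {"tx": -0.66, "ty": -0.95, "tz": 0, "yaw": 0, "jaw": 1}
    - {"tx": -0.66, "ty": -0.95, "tz": 0, "yaw": 0, "jaw": 1}
    - {"tx": 0, "ty": 0, "tz": 0, "yaw": 0, "jaw": 1}
    - {"tx": 0, "ty": 0, "tz": 0, "yaw": 0, "jaw": 1}

```text
time_s: 1.6
eef_pos: [0.4115, 0.1844, 0.2498]
tcp_rot: [-3.141, -0.0, 3.137]
contact_force: [-0.7, 0.4, -0.5]
grip_width: 1.0
grip_force: 0.0
```

step_arm:
  plan:
    - {"tx": -0.65, "ty": -1.0, "tz": 0, "yaw": 0, "jaw": 1}
    - {"tx": 0, "ty": 0, "tz": 0.7, "yaw": 0, "jaw": 1}
    - {"tx": 0, "ty": 0, "tz": 0.8, "yaw": 0, "jaw": 1}
    - {"tx": 0, "ty": 0, "tz": 0.8, "yaw": 0, "jaw": 1}
    - {"tx": 0, "ty": 0, "tz": 0.65, "yaw": 0, "jaw": 1}
    - {"tx": 0, "ty": 0, "tz": 0, "yaw": 0, "jaw": 1}
    - {"tx": 0, "ty": 0, "tz": 0, "yaw": 0, "jaw": 1}

```text
time_s: 2.18
eef_pos: [0.4287, 0.1565, 0.1608]
tcp_rot: [-3.141, -0.003, -3.141]
contact_force: [0.6, 0.4, -0.3]
grip_width: 1.006
grip_force: 0.0
```

```bash
python3 - <<'E'
from h import *
im,d=grab_frame('scene');cv2.imwrite('pics/s1.png',cv2.resize(im[40:200,180:350],None,fx=3.5,fy=3.5))
E
```

```text
(no output)
```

View pics/s1.png

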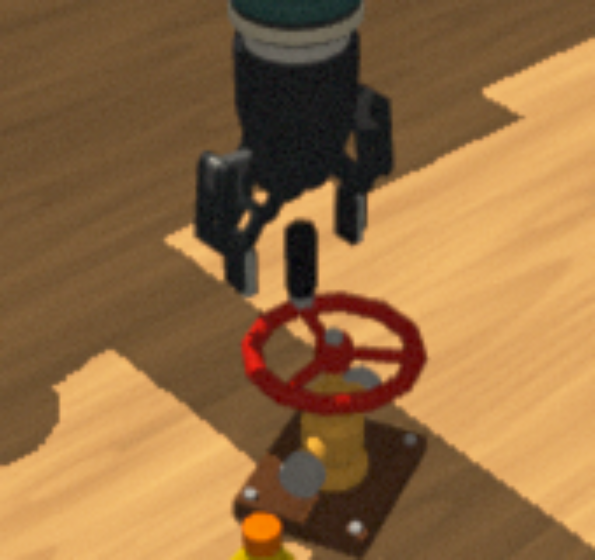

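The handle at crop (300,262) stands between the open fingers at (243,270) and (352,215), so I am closing now.

step_arm:
  plan:
    - {"tx": -0.08, "ty": -0.08, "tz": 0, "yaw": 0, "jaw": 1}
    - {"tx": 0, "ty": 0, "tz": 0, "yaw": 0, "jaw": 0}
    - {"tx": 0, "ty": 0, "tz": 0, "yaw": 0, "jaw": 0}
    - {"tx": 0, "ty": 0, "tz": 0, "yaw": 0, "jaw": 0}
    - {"tx": 0, "ty": 0, "tz": 0, "yaw": 0, "jaw": 0}
    - {"tx": 0, "ty": 0, "tz": 0, "yaw": 0, "jaw": 0}
    - {"tx": 0, "ty": 0, "tz": 0, "yaw": 0, "jaw": 0}
    - {"tx": 0, "ty": 0, "tz": 0, "yaw": 0, "jaw": 0}
    - {"tx": 0, "ty": 0, "tz": 0, "yaw": 0, "jaw": 0}
    - {"tx": 0, "ty": 0, "tz": 0, "yaw": 0, "jaw": 0}
  newtons: 60

```text
time_s: 3.07
eef_pos: [0.4329, 0.1537, 0.1621]
tcp_rot: [3.141, 0.001, 3.141]
contact_force: [-1.8, 1.4, 5.9]
grip_width: 0.239
grip_force: 58.3
```

```bash
cat > tab.py <<'E'
import sys,numpy as np
a,st,n=map(float,sys.argv[1:4]);t=np.radians(a+st*np.arange(n+1));k=.055/.03
for i in range(int(n)):print(round(np.degrees(t[i+1]),1),'tx %.2f ty %.2f'%(-k*(np.cos(t[i+1])-np.cos(t[i])),k*(np.sin(t[i+1])-np.sin(t[i]))))
E
python3 tab.py 163 -15 8; python3 tab.py 43 -6 6
```

```text
148.0 tx -0.20 ty 0.44
133.0 tx -0.30 ty 0.37
118.0 tx -0.39 ty 0.28
103.0 tx -0.45 ty 0.17
88.0 tx -0.48 ty 0.05
73.0 tx -0.47 ty -0.08
58.0 tx -0.44 ty -0.20
43.0 tx -0.37 ty -0.30
37.0 tx -0.12 ty -0.15
31.0 tx -0.11 ty -0.16
25.0 tx -0.09 ty -0.17
19.0 tx -0.07 ty -0.18
13.0 tx -0.05 ty -0.18
7.0 tx -0.03 ty -0.19
```

step_arm:
  plan:
    - {"tx": -0.2, "ty": 0.44, "tz": 0, "yaw": 0, "jaw": 0}
    - {"tx": -0.3, "ty": 0.37, "tz": 0, "yaw": 0, "jaw": 0}
    - {"tx": -0.39, "ty": 0.28, "tz": 0, "yaw": 0, "jaw": 0}
    - {"tx": -0.45, "ty": 0.17, "tz": 0, "yaw": 0, "jaw": 0}
    - {"tx": 0, "ty": 0, "tz": 0, "yaw": 0, "jaw": 0}

```text
time_s: 3.48
eef_pos: [0.4743, 0.1953, 0.1621]
tcp_rot: [3.135, 0.001, 3.14]
contact_force: [-0.6, 16.1, 3.9]
grip_width: 0.24
grip_force: 60.4
```

step_arm:
  plan:
    - {"tx": -0.48, "ty": 0.05, "tz": 0, "yaw": 0, "jaw": 0}
    - {"tx": -0.47, "ty": -0.08, "tz": 0, "yaw": 0, "jaw": 0}
    - {"tx": -0.44, "ty": -0.2, "tz": 0, "yaw": 0, "jaw": 0}
    - {"tx": -0.37, "ty": -0.3, "tz": 0, "yaw": 0, "jaw": 0}
    - {"tx": 0, "ty": 0, "tz": 0, "yaw": 0, "jaw": 0}
    - {"tx": 0, "ty": 0, "tz": 0, "yaw": 0, "jaw": 0}

```text
time_s: 3.98
eef_pos: [0.5298, 0.1759, 0.1623]
tcp_rot: [3.14, 0.007, 3.14]
contact_force: [8.9, 3.8, -3.5]
grip_width: 0.237
grip_force: 59.6
```

step_arm:
  plan:
    - {"tx": -0.25, "ty": -0.08, "tz": 0, "yaw": 0, "jaw": 0}
    - {"tx": -0.11, "ty": -0.16, "tz": 0, "yaw": 0, "jaw": 0}
    - {"tx": -0.09, "ty": -0.17, "tz": 0, "yaw": 0, "jaw": 0}
    - {"tx": 0, "ty": 0, "tz": 0, "yaw": 0, "jaw": 0}
    - {"tx": 0, "ty": 0, "tz": 0, "yaw": 0, "jaw": 0}

```text
time_s: 4.4
eef_pos: [0.5367, 0.1648, 0.162]
tcp_rot: [3.138, -0.004, 3.14]
contact_force: [-6.7, 9.4, 10.1]
grip_width: 0.235
grip_force: 61.1
```

step_arm:
  plan:
    - {"tx": -0.07, "ty": -0.18, "tz": 0, "yaw": 0, "jaw": 0}
    - {"tx": 0, "ty": 0, "tz": 0, "yaw": 0, "jaw": 0}
    - {"tx": 0, "ty": 0, "tz": 0, "yaw": 0, "jaw": 0}

```text
time_s: 4.65
eef_pos: [0.5368, 0.1644, 0.1619]
tcp_rot: [3.13, -0.007, 3.138]
contact_force: [-11.9, 29.0, 11.9]
grip_width: 0.238
grip_force: 62.1
```

The stop is confirmed: the handle halts at about 24.9°, which matches the foot's measured yaw of 24.7°, and the force rises to about 31 N. Next I back off two turns.

```bash
python3 tab.py 24.8 15 24
```

```text
39.8 tx 0.26 ty 0.40
54.8 tx 0.35 ty 0.32
69.8 tx 0.42 ty 0.22
84.8 tx 0.47 ty 0.11
99.8 tx 0.48 ty -0.02
114.8 tx 0.46 ty -0.14
129.8 tx 0.40 ty -0.26
144.8 tx 0.32 ty -0.35
159.8 tx 0.22 ty -0.42
174.8 tx 0.11 ty -0.47
189.8 tx -0.02 ty -0.48
204.8 tx -0.14 ty -0.46
219.8 tx -0.26 ty -0.40
234.8 tx -0.35 ty -0.32
249.8 tx -0.42 ty -0.22
264.8 tx -0.47 ty -0.11
279.8 tx -0.48 ty 0.02
294.8 tx -0.46 ty 0.14
309.8 tx -0.40 ty 0.26
324.8 tx -0.32 ty 0.35
339.8 tx -0.22 ty 0.42
354.8 tx -0.11 ty 0.47
369.8 tx 0.02 ty 0.48
384.8 tx 0.14 ty 0.46
```

step_arm:
  plan:
    - {"tx": 0.09, "ty": 0.24, "tz": 0, "yaw": 0, "jaw": 0}
    - {"tx": 0, "ty": 0, "tz": 0, "yaw": 0, "jaw": 0}
    - {"tx": 0, "ty": 0, "tz": 0, "yaw": 0, "jaw": 0}

```text
time_s: 4.9
eef_pos: [0.5365, 0.1652, 0.162]
tcp_rot: [-3.141, -0.003, -3.141]
contact_force: [-4.0, 0.7, 9.5]
grip_width: 0.242
grip_force: 61.3
```

step_arm:
  plan:
    - {"tx": 0.26, "ty": 0.4, "tz": -0.04, "yaw": 0, "jaw": 0}
    - {"tx": 0.35, "ty": 0.32, "tz": 0, "yaw": 0, "jaw": 0}
    - {"tx": 0.42, "ty": 0.22, "tz": 0, "yaw": 0, "jaw": 0}
    - {"tx": 0.47, "ty": 0.11, "tz": 0, "yaw": 0, "jaw": 0}
    - {"tx": 0.48, "ty": -0.02, "tz": 0, "yaw": 0, "jaw": 0}
    - {"tx": 0.46, "ty": -0.14, "tz": 0, "yaw": 0, "jaw": 0}
    - {"tx": 0, "ty": 0, "tz": 0, "yaw": 0, "jaw": 0}

```text
time_s: 5.48
eef_pos: [0.4612, 0.1908, 0.1622]
tcp_rot: [-3.14, -0.004, -3.141]
contact_force: [-2.5, -2.2, -4.1]
grip_width: 0.239
grip_force: 60.5
```

step_arm:
  plan:
    - {"tx": 0.4, "ty": -0.26, "tz": 0, "yaw": 0, "jaw": 0}
    - {"tx": 0.32, "ty": -0.35, "tz": 0, "yaw": 0, "jaw": 0}
    - {"tx": 0.22, "ty": -0.42, "tz": 0, "yaw": 0, "jaw": 0}
    - {"tx": 0.11, "ty": -0.47, "tz": 0, "yaw": 0, "jaw": 0}
    - {"tx": -0.02, "ty": -0.48, "tz": 0, "yaw": 0, "jaw": 0}
    - {"tx": -0.14, "ty": -0.46, "tz": 0, "yaw": 0, "jaw": 0}
    - {"tx": 0, "ty": 0, "tz": 0, "yaw": 0, "jaw": 0}

```text
time_s: 6.07
eef_pos: [0.4378, 0.1167, 0.1622]
tcp_rot: [-3.141, -0.002, 3.14]
contact_force: [-0.7, -2.6, -6.7]
grip_width: 0.234
grip_force: 61.2
```

step_arm:
  plan:
    - {"tx": -0.26, "ty": -0.4, "tz": 0, "yaw": 0, "jaw": 0}
    - {"tx": -0.35, "ty": -0.32, "tz": 0, "yaw": 0, "jaw": 0}
    - {"tx": -0.42, "ty": -0.22, "tz": 0, "yaw": 0, "jaw": 0}
    - {"tx": -0.47, "ty": -0.11, "tz": 0, "yaw": 0, "jaw": 0}
    - {"tx": -0.48, "ty": 0.02, "tz": 0, "yaw": 0, "jaw": 0}
    - {"tx": -0.46, "ty": 0.14, "tz": 0, "yaw": 0, "jaw": 0}
    - {"tx": 0, "ty": 0, "tz": 0, "yaw": 0, "jaw": 0}

```text
time_s: 6.65
eef_pos: [0.5132, 0.0937, 0.1622]
tcp_rot: [3.138, -0.002, 3.14]
contact_force: [-3.4, 9.9, -3.0]
grip_width: 0.239
grip_force: 61.6
```

step_arm:
  plan:
    - {"tx": -0.4, "ty": 0.26, "tz": 0, "yaw": 0, "jaw": 0}
    - {"tx": -0.32, "ty": 0.35, "tz": 0, "yaw": 0, "jaw": 0}
    - {"tx": -0.22, "ty": 0.42, "tz": 0, "yaw": 0, "jaw": 0}
    - {"tx": -0.11, "ty": 0.47, "tz": 0, "yaw": 0, "jaw": 0}
    - {"tx": 0.02, "ty": 0.48, "tz": 0, "yaw": 0, "jaw": 0}
    - {"tx": 0.14, "ty": 0.46, "tz": 0, "yaw": 0, "jaw": 0}
    - {"tx": 0, "ty": 0, "tz": 0, "yaw": 0, "jaw": 0}
    - {"tx": 0, "ty": 0, "tz": 0, "yaw": 0, "jaw": 0}

```text
time_s: 7.32
eef_pos: [0.5366, 0.1652, 0.1621]
tcp_rot: [-3.14, -0.005, -3.141]
contact_force: [-6.8, -0.3, 0.7]
grip_width: 0.244
grip_force: 61.9
```

step_arm:
  plan:
    - {"tx": 0.26, "ty": 0.4, "tz": 0, "yaw": 0, "jaw": 0}
    - {"tx": 0.35, "ty": 0.32, "tz": 0, "yaw": 0, "jaw": 0}
    - {"tx": 0.42, "ty": 0.22, "tz": 0, "yaw": 0, "jaw": 0}
    - {"tx": 0.47, "ty": 0.11, "tz": 0, "yaw": 0, "jaw": 0}
    - {"tx": 0.48, "ty": -0.02, "tz": 0, "yaw": 0, "jaw": 0}
    - {"tx": 0.46, "ty": -0.14, "tz": 0, "yaw": 0, "jaw": 0}
    - {"tx": 0, "ty": 0, "tz": 0, "yaw": 0, "jaw": 0}

```text
time_s: 7.9
eef_pos: [0.4629, 0.1916, 0.1623]
tcp_rot: [-3.141, -0.003, -3.142]
contact_force: [-3.9, 2.5, -6.9]
grip_width: 0.24
grip_force: 61.3
```

step_arm:
  plan:
    - {"tx": 0.4, "ty": -0.26, "tz": 0, "yaw": 0, "jaw": 0}
    - {"tx": 0.32, "ty": -0.35, "tz": 0, "yaw": 0, "jaw": 0}
    - {"tx": 0.22, "ty": -0.42, "tz": 0, "yaw": 0, "jaw": 0}
    - {"tx": 0.11, "ty": -0.47, "tz": 0, "yaw": 0, "jaw": 0}
    - {"tx": -0.02, "ty": -0.48, "tz": 0, "yaw": 0, "jaw": 0}
    - {"tx": -0.14, "ty": -0.46, "tz": 0, "yaw": 0, "jaw": 0}
    - {"tx": 0, "ty": 0, "tz": 0, "yaw": 0, "jaw": 0}

```text
time_s: 8.48
eef_pos: [0.4381, 0.1163, 0.1622]
tcp_rot: [-3.14, -0.003, 3.14]
contact_force: [-4.3, -5.7, -6.0]
grip_width: 0.237
grip_force: 62.0
```

step_arm:
  plan:
    - {"tx": -0.26, "ty": -0.4, "tz": 0, "yaw": 0, "jaw": 0}
    - {"tx": -0.35, "ty": -0.32, "tz": 0, "yaw": 0, "jaw": 0}
    - {"tx": -0.42, "ty": -0.22, "tz": 0, "yaw": 0, "jaw": 0}
    - {"tx": -0.47, "ty": -0.11, "tz": 0, "yaw": 0, "jaw": 0}
    - {"tx": -0.48, "ty": 0.02, "tz": 0, "yaw": 0, "jaw": 0}
    - {"tx": -0.46, "ty": 0.14, "tz": 0, "yaw": 0, "jaw": 0}
    - {"tx": 0, "ty": 0, "tz": 0, "yaw": 0, "jaw": 0}

```text
time_s: 9.07
eef_pos: [0.5139, 0.0941, 0.1622]
tcp_rot: [3.137, -0.001, 3.139]
contact_force: [-3.4, 11.1, -5.5]
grip_width: 0.24
grip_force: 62.1
```

step_arm:
  plan:
    - {"tx": -0.4, "ty": 0.26, "tz": 0, "yaw": 0, "jaw": 0}
    - {"tx": -0.32, "ty": 0.35, "tz": 0, "yaw": 0, "jaw": 0}
    - {"tx": -0.22, "ty": 0.42, "tz": 0, "yaw": 0, "jaw": 0}
    - {"tx": -0.11, "ty": 0.47, "tz": 0, "yaw": 0, "jaw": 0}
    - {"tx": 0.02, "ty": 0.48, "tz": 0, "yaw": 0, "jaw": 0}
    - {"tx": 0.14, "ty": 0.46, "tz": 0, "yaw": 0, "jaw": 0}
    - {"tx": 0, "ty": 0, "tz": 0, "yaw": 0, "jaw": 0}
    - {"tx": 0, "ty": 0, "tz": 0, "yaw": 0, "jaw": 0}
    - {"tx": 0, "ty": 0, "tz": 0, "yaw": 0, "jaw": 0}

```text
time_s: 9.82
eef_pos: [0.5367, 0.1649, 0.1621]
tcp_rot: [-3.14, -0.005, -3.141]
contact_force: [-9.9, -0.8, 0.1]
grip_width: 0.243
grip_force: 62.5
```

```bash
python3 - <<'E'
from h import *
im,d=grab_frame('top');cv2.imwrite('pics/t2.png',im)
im,d=grab_frame('scene');cv2.imwrite('pics/s2.png',im)
for _ in range(3):
    grab_frame('top');o=observe();print(o['eef_pos'],o['contact_force'],abs(o['dq']).max(),o['grip_width'],o['grip_force'])
E
```

```text
[0.53681614 0.16469517 0.16213747] [-8.66445061 -1.62701285 -0.18801792] 0.0017361834450938746 0.2387830674145923 62.514314353466034
[0.53683906 0.16468453 0.16215225] [-9.21676407 -0.1691573   0.31772599] 0.0028479331040315776 0.2390172662913638 62.51426875591278
[0.53682728 0.16464809 0.162145  ] [-8.93850905  0.14182201  0.17039795] 0.002807825621564373 0.23804738277371842 62.51592010259628
```

View pics/t2.png

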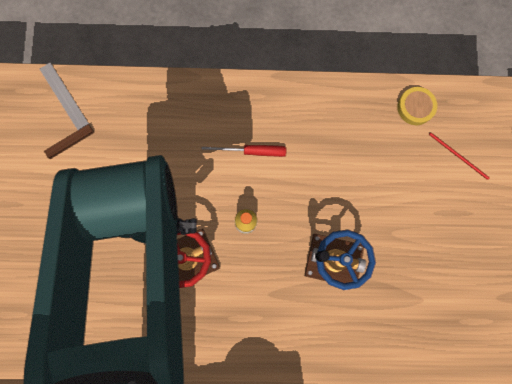

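View pics/s2.png

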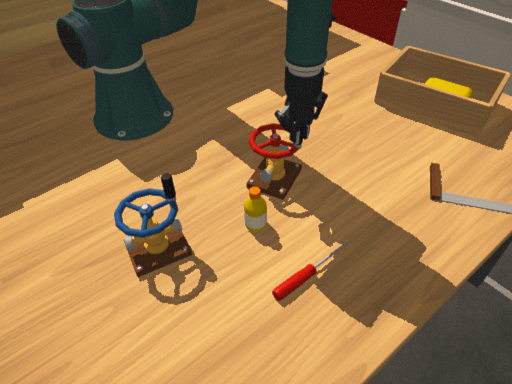

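The pictures show the fingers on the red handle at scene pixel (298,140). The blue wheel, the glue bottle at (246,220 top) and the screwdriver at (265,150 top) are unmoved. The arm is at rest within 0.5 mm of the handle's position at the stop, two turns on.

```bash
python3 -c "from rig import *;print(hand_in())"
```

```text
the job is handed in; nothing more can be done
None
```

I turned the red wheel clockwise to its stop and backed it off two full turns anticlockwise; the gripper still holds the handle at rest, the blue valve, glue bottle and screwdriver are unmoved, and the job is handed in.

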